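# Load the counter-top grinder and hold its lid at the pulse position

## Robot

A 7-joint arm with a two-finger parallel gripper is mounted at the origin on the work surface. World frame = base frame: x ahead of the robot, y to its left, z up, the work surface at z = 0. Lengths are in mm, angles in degrees, forces in N, time in s.
With the tool pointing down it reaches from about 400 to 875 mm from the base axis. Payload 4.4 kg.
Tool frame: the origin (TCP) lies on the centre line of the jaws, within the pads' length; the fingertips stand 8 mm ahead of it and the grasp point (between the pads) lies 11 mm behind it; z points along the fingers, y is the line along which they close (so a half turn about z gives the same grasp; the last joint's range is limited). The gripper opens to 85 mm and grips with 20 to 120 N. Pads are 22 mm wide; open, the fingers measure 114 mm over their backs; the gripper's body (76 mm by 85 mm) begins 54 mm behind the grasp point. The pads swing forward as they close: fully open they stand 13 mm farther back than shut.
Start: joints at [-69.316, 36.005, 2.206, 86.941, -1.547, 57.084, -1.146], TCP at [269.053, 591.716, 239.313] pointing down, gripper open.
Joint ranges: [-175.42, 175.42], [-21.48, 121.26], [-71.46, 75.88], [10.55, 141.38], [-63.04, 243.04], [13.31, 113.54], [-168.57, 168.57]. Speed limits (degrees/s): [147.25, 147.25, 180, 180, 180, 180, 180].

## Interface

Orientations are given as a 3x3 rotation matrix whose columns are the frame's x, y, z axes.
In Python, from cell import bot, optics gives the robot as it stands. The module is installed in compiled form; this text tells all that it offers.
- The arm moves only by the tool send_path, called after "Emit:" as name(argument=value, ...), one argument or row to a line, values as JSON. Schema: {"type":"object","properties":{"offsets":{"type":"array","items":{"type":"array","items":{"type":"number"},"minItems":7,"maxItems":7},"minItems":1,"maxItems":8},"force":{"type":"number"},"only":{"type":"string"},"quiet":{"type":"boolean"},"lines":{"type":"string"}},"required":["offsets"],"additionalProperties":false}. offsets is a list of rows, 1 to 8 of them, each of 7 numbers: dx, dy, dz in a scale on which 1.0 is 750 mm, then a rotation vector rx, ry, rz in fractions of the full range, 1 being 60 degrees, then the opening from 0.0 (shut) to 1.0 (fully open); each row is the pose to reach, as a shift and turn from the pose commanded when the call began, along the tool's axes at that moment; what a row does not reach only later rows make up. A row lasts 1/10 s, in which the tool goes at most 50 mm and 8.59 degrees, less where a joint would pass 70% of its speed; a pose out of reach is approached as far as the arm can. The fingers move at their own pace and stop on an object; force is the grip in N (left out, the last holds). Time passes only in rows, so rows that do not move let the fingers close. The tool returns the time, the measured TCP pose, the force, the opening and the grip force at its end. only (a regular expression) keeps the lines of the reply that match it, lines (a string "A,B") keeps lines A to B, and quiet returns only ok. No shift or turn number may pass 1 either way. Input that does not fit is refused with a message, and nothing moves.
- bot.sense(): the state, without advancing time (a new reading comes with each control period).
- optics.get_image(name): name is "scene" or "top"; returns the picture (480x640x3 uint8, red, green, blue); there is no depth.
- optics.camera_info(name): a dict with "fx", "fy", "cx", "cy" (pixels), "view" (4x4, takes a point from world to camera coordinates). Camera axes: x right, y up, looking along -z (the intrinsics and any distortion apply to the point x, -y, -z); pixel columns grow to the right and rows downward; lengths in mm; the calibration is good to about 2 mm. A picture is of the moment at which its call begins. camera_info takes no time and is no camera call.
- bot.sign_off(): hands the job in; it is judged then, once.
The state is a dict: "clock": time; "joint_pos": joint angles; "dq": joint speeds; "tau": joint torques, N m; "position": TCP position; "ee_rot": TCP orientation; "ft_force": force on the tool from outside, world axes, zero at the start; "torque": the same for the moment, N m; "grip_width": opening from 0.0 (shut) to 1.0 (fully open); "gripper_force": force on a finger pad.
Only numpy, scipy, OpenCV 4.12 (cv2) and the standard library are available. Lean on these libraries where they do the work, as an engineer would, in place of code of your own. Each camera call takes 0.05 s, during which the arm holds its last target. There are 200 camera calls.

## Task

Get the spice grinder going: nest the steel grinding cup in the matching well of the grinder and let go of it, then drop the bayonet lid straight down into the slots of the collar and turn it clockwise (seen from above) to the pulse position, an eighth of a turn (45 degrees) from the slots, halfway to the lock and shown by the pair of ribs. Do not turn it so far that the lock clicks (near a quarter turn). The lid is spring-loaded, so finish still gripping it, held steady there; leave everything else on the counter where it stands.

Things in the scene. Friction and masses are not known exactly. Their poses are not given: they have to be found in the camera images.
- grinder: Fixed round black grinder, 136 mm diameter at the foot, 124 mm at the collar, 130 mm high. Origin at the centre of its underside, z up. The collar's bright inward lips (top at 130 mm, underside at 121 mm, inner radius 44 mm) leave two open slots, 20 mm wide and reaching to radius 57 mm, on its own +x and -x sides
- well_floor (a point): Centre of the floor of the grinder's tapered steel well, 44 mm above the grinder's underside; well inner radius 32 mm at the floor and 39 mm at its mouth, which lies 99 mm above the underside. Axes as the grinder's
- collar_top (a point): Centre of the collar's top, on the axis 130 mm above the grinder's underside; axes as the grinder's, slots along x. Ribs outside the collar, out to radius 70 mm: a thin one (4 mm) at each slot, a pair of thin ones at the pulse position 45 degrees clockwise of each slot, a wide one (20 mm) at the lock, 90 degrees clockwise
- follower (a joint): Ring in the collar under the lips; its two 18 mm notches take the lid's lugs and the lid turns it (play up to 0.1 rad). 0 at rest, notches under the slots; grows clockwise seen from above: 0.785 rad at the pulse position, stop at 1.57 (lock, clicks from 1.30 on). A spring turns it back: 0.1 N m at rest, 0.2 at the pulse position; let go, it turns back
- cup: Loose upright steel cup, same taper as the well: 58 mm diameter at the foot, 70 mm at the rim, 52 mm high, wall 2.5 mm, about 180 g. Origin at the centre of its underside, z up. On its axis a round knob (blade spindle) of 16 mm diameter to grip it by, its top 82 mm above the underside, 30 mm above the rim. Nested, its underside rests on the well floor
- cup_knob (a point): Centre of the top of the cup's knob, 82 mm above the cup's underside. With the cup nested it lies 4 mm below the collar top, inside the lips (inner radius 44 mm), so open the fingers there only a little (outer backs within that radius)
- lid: Loose upright black bayonet lid, about 200 g. Origin at the centre of its underside, z up. Hollow skirt 80 mm diameter, 20 mm high; at its bottom two lugs 12 mm wide, 8 mm high, to radius 51 mm on its own +x and -x sides; flange 120 mm diameter from 20 to 26 mm; grip bar on top. Either way round. Seated: flange on the collar top, origin 20 mm below the collar top
- lid_grip (a point): Middle of the lid's straight grip bar, 44 mm above the lid's underside. Axes as the lid's: the bar runs along x, over the lugs; it is 86 mm long, 14 mm thick (along y) and reaches from 26 to 58 mm above the underside
- jar: Bystander: small amber glass jar with a steel cap, 44 mm diameter, 65 mm high. Origin at the centre of its underside
- pinch_bowl: Bystander: small white bowl, 64 mm diameter, 30 mm high. Origin at the centre of its underside
- spoon: Bystander: steel spoon 150 mm long, lying on the counter. Origin under its middle
- bowl: Bystander: copper bowl, 170 mm diameter, 85 mm high, at the back. Origin at the centre of its underside
- glass_a: Bystander: stemmed wine glass, 76 mm diameter, 200 mm high, on the brass tray at the back. Origin at the centre of its foot
- glass_b: Bystander: a second wine glass like the first, at the other end of the tray. Origin at the centre of its foot
- decanter: Bystander: glass decanter, 112 mm diameter, 210 mm high, on the tray between the glasses. Origin at the centre of its underside
Things that resemble listed ones, but are neither listed nor needed, are in the scene too. What is shaped like the lid but red is not meant.

How it is judged:
By the outcome, as a careful person would: the job done as asked, in the order asked, and still so for the second after the job is handed in, while the arm keeps its last pose, push and grip.
It also fails if it takes over 64 s, if anything falls off the work surface, if the arm or the gripper's body presses on something with over 40 N, if the wrist force passes 120 N, or if a joint passes its speed limit or range.

## Working session

There is one attempt and no reset: what is moved stays moved. The work goes in short steps, Python scripts to look and compute and a tool call to move; the robot and the scene stay as the last step left them, time stands still between calls to the robot, and variables do not carry over. Pictures are saved under pics/ and viewed, at most 10 in all, crops included, and the job is handed in when it is done.

```bash
mkdir -p pics
```

Run:
```python
from cell import bot, optics
import cv2,numpy as np
for n in("scene","top"):
    im=optics.get_image(n); cv2.imwrite(f"pics/{n}0.png",im[:,:,::-1])
    c=optics.camera_info(n); print(n,{k:(np.round(v,3).tolist() if k=='view' else v) for k,v in c.items()})
s=bot.sense(); print(s)
```

```text
scene {'fx': 529.9011191389787, 'fy': 529.9011191389787, 'cx': 312.1345462683968, 'cy': 241.11573410345602, 'view': [[0.89, 0.455, -0.012, -533.738], [-0.387, 0.77, 0.507, 168.481], [0.24, -0.447, 0.862, -1290.993], [0.0, 0.0, 0.0, 1.0]]}
top {'fx': 538.7401409920204, 'fy': 538.7401409920204, 'cx': 315.80990397925314, 'cy': 242.329027755364, 'view': [[-0.017, -0.999, -0.033, 36.613], [0.994, -0.021, 0.105, -600.545], [-0.105, -0.031, 0.994, -1073.133], [0.0, 0.0, 0.0, 1.0]]}
{'clock': 0.1, 'joint_pos': array([-69.31676331,  36.05352276,   2.20367109,  86.99063407,
        -1.54409177,  57.08428102,  -1.14800431]), 'dq': array([ 0.01843952, -0.13345809,  0.05796492, -0.05445958, -0.06676462,
       -0.01647683,  0.04494725]), 'tau': array([ 3.52401883e-03, -5.64538836e+01,  1.23022456e+00, -1.93974817e+01,
        1.11477496e-02,  5.41873102e-03,  3.84352927e-05]), 'position': array([268.83417872, 591.19466805, 238.48038412]), 'ee_rot': array([[-9.10289697e-01,  4.13971309e-01, -6.49485417e-04],
       [ 4.13971813e-01,  9.10288300e-01, -1.59653307e-03],
       [-6.96999100e-05, -1.72217626e-03, -9.99998515e-01]]), 'ft_force': array([-0.01569066, -0.94970475,  0.01503315]), 'torque': array([-0.03281411,  0.0019503 ,  0.0353033 ]), 'gripper_force': 0.0, 'grip_width': 1.002476711576145}
```

View pics/scene0.png

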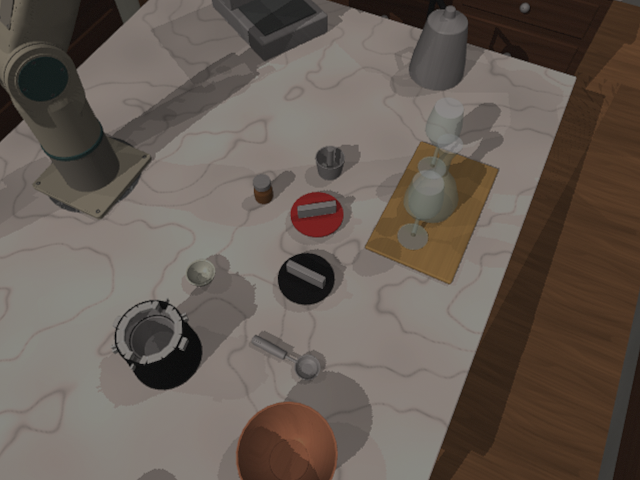

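View pics/top0.png

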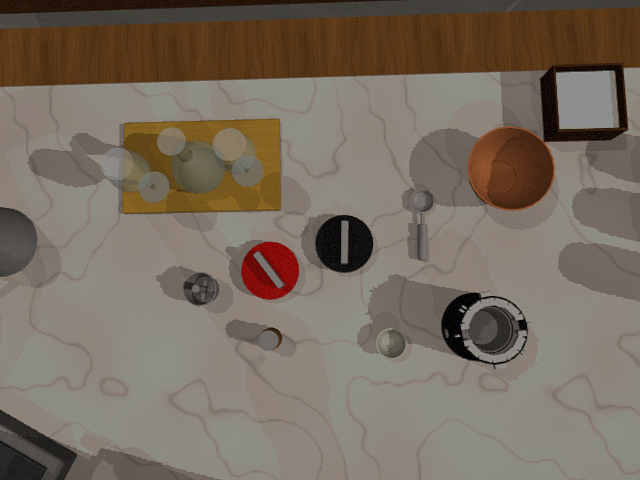

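The scene picture shows the black grinder at about (160,345), black lid (306,278), red decoy (317,214), cup with knob (330,162), jar (263,189). The top picture shows the same: collar (495,330), lid (344,243), cup (201,289). Next, enlarged crops.

Create h.py:
```python
import numpy as np,cv2
from cell import bot,optics
def cam(n):
    c=optics.camera_info(n);return c,np.array(c['view'])
def proj(n,p):
    c,V=cam(n);q=V[:3,:3]@np.array(p,float)+V[:3,3]
    return np.array([c['cx']+c['fx']*q[0]/-q[2],c['cy']-c['fy']*q[1]/-q[2]])
def ray(n,uv):
    c,V=cam(n);d=V[:3,:3].T@np.array([(uv[0]-c['cx'])/c['fx'],-(uv[1]-c['cy'])/c['fy'],-1.]);o=-V[:3,:3].T@V[:3,3];return o,d
def atz(n,uv,z):
    o,d=ray(n,uv);return o+d*(z-o[2])/d[2]
def crop(n,im,x,y,w,h,k):
    t=cv2.resize(im[y:y+h,x:x+w,::-1],None,fx=k,fy=k,interpolation=cv2.INTER_CUBIC)
    return cv2.convertScaleAbs(t,alpha=1.5)
```

Run:
```python
from h import *
t=cv2.imread('pics/top0.png')[:,:,::-1];s=cv2.imread('pics/scene0.png')[:,:,::-1]
a=crop(0,t,440,280,100,100,4);b=crop(0,t,300,200,100,75,4) 
c=crop(0,t,170,260,100,75,4)
A=np.zeros((600,800,3),np.uint8);A[:400,:400]=a;A[:300,400:]=b;A[300:,400:]=c
cv2.imwrite('pics/c1.png',A)
A=np.zeros((600,800,3),np.uint8);A[:400,:400]=crop(0,s,105,290,100,100,4);A[:300,400:]=crop(0,s,260,240,100,75,4);A[300:,400:]=crop(0,s,290,130,100,75,4)
cv2.imwrite('pics/c2.png',A)
```

```text
(no output)
```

View pics/c1.png

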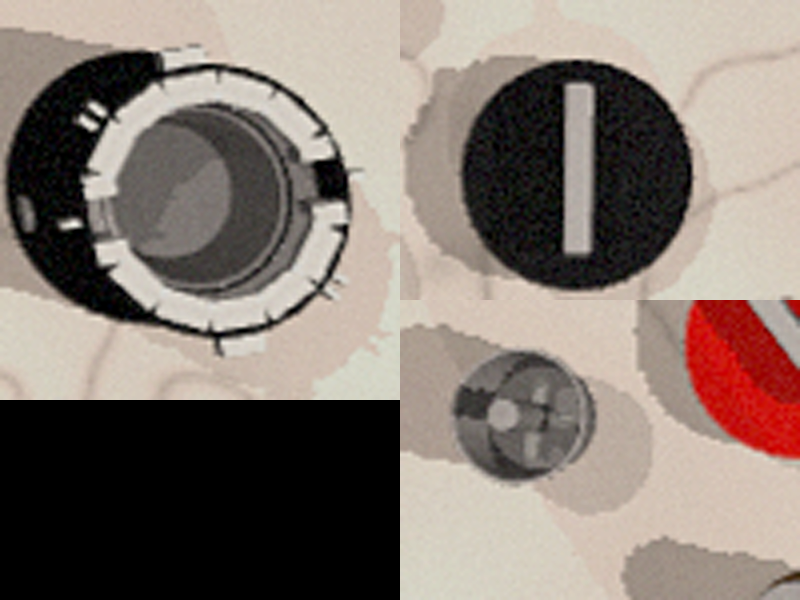

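View pics/c2.png

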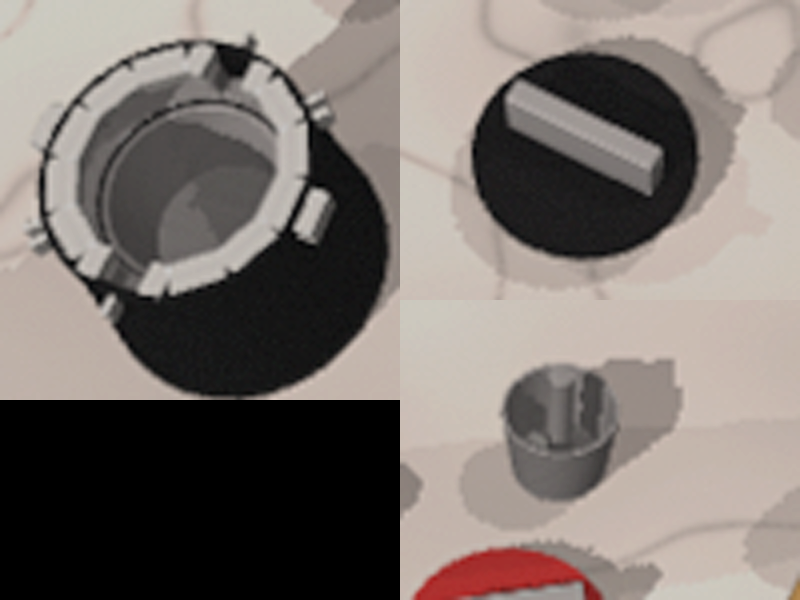

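Readings: collar circle centre at top (494.0,329.6) / scene (148.4,331.6), slots at crop (103,218) and (324,181); lid bar top face centre at top (344.4,241.9) / scene (306.1,270.4); cup knob top at top (195.1,288.1) / scene (330.6,148.9).

Run:
```python
from h import *
np.set_printoptions(precision=1,suppress=True)
def tri(a,b):
    (o1,d1),(o2,d2)=ray('top',a),ray('scene',b);d1/=np.linalg.norm(d1);d2/=np.linalg.norm(d2)
    t=np.linalg.lstsq(np.c_[d1,-d2],o2-o1,rcond=None)[0];p,q=o1+d1*t[0],o2+d2*t[1];return (p+q)/2,np.linalg.norm(p-q)
for nm,a,b,z in(('collar',(494,329.6),(148.4,331.6),130),('lid',(344.4,241.9),(306.1,270.4),58),('knob',(195.1,288.1),(330.6,148.9),82)):
    print(nm,tri(a,b),atz('top',a,z)[:2],atz('scene',b,z)[:2])
f=lambda x,y,ox,oy:((x+.5)/4-.5+ox,(y+.5)/4-.5+oy)
L,R=atz('top',f(103,218,440,280),130),atz('top',f(324,181,440,280),130)
d=R-L;print('slot top',np.degrees(np.arctan2(d[1],d[0])),np.linalg.norm(d),(L+R)/2)
# scene slots: (122,272),(222,75) approx lip gap centres
L,R=atz('scene',f(130,275,105,290),130),atz('scene',f(224,68,105,290),130)
d=R-L;print('slot scene',np.degrees(np.arctan2(d[1],d[0])),np.linalg.norm(d),(L+R)/2)
p,q=atz('top',f(580,83,-100+400-100+100-0-0,0),58),0
P,Q=atz('top',f(180,83,300,200),58),atz('top',f(177.5,255,300,200),58)
d=Q-P;print('bar top',np.degrees(np.arctan2(d[1],d[0])),np.linalg.norm(d),(P+Q)/2)
P,Q=atz('scene',f(113,88.5,260,240),58),atz('scene',f(259,157.5,260,240),58)
d=Q-P;print('bar scene',np.degrees(np.arctan2(d[1],d[0])),np.linalg.norm(d),(P+Q)/2)
print('cup rim top',atz('top',f(119,115,170,260),52), 'rim w',np.linalg.norm(atz('top',f(53,115,170,260),52)-atz('top',f(185,115,170,260),52)))
print('cup rim scene',atz('scene',f(160,111,290,130),52))
# lid flange
print('flange',atz('top',f(177,174,300,200),26),atz('scene',f(185,155,260,240),26))
s=bot.sense();print(s['joint_pos'])
```

```text
collar (array([ 425.1, -299.1,  127.9]), np.float64(1.9683439603798694)) [ 424.5 -299.2] [ 427.  -298.9]
lid (array([600.2, -31.6,  54.6]), np.float64(4.380399406246529)) [598.1 -32.9] [602.8 -31.8]
knob (array([512. , 263.7,  76. ]), np.float64(2.7141387257331466)) [510.8 261.3] [515.1 260.1]
slot top -81.45075972603922 101.3781112034845 [ 424.7 -297.4  130. ]
slot scene 101.64083979675905 100.47168457917853 [ 428.5 -298.6  130. ]
bar top 177.86069787983982 86.49309279274374 [598.3 -32.7  58. ]
bar scene -1.0911095967382753 84.83303347570072 [602.4 -31.7  58. ]
cup rim top [510.8 260.3  52. ] rim w 66.88229945964804
cup rim scene [513.6 259.2  52. ]
flange [598.9 -32.5  26. ] [602.7 -34.3  26. ]
[-69.3  36.1   2.2  87.   -1.5  57.1  -1.1]
```

Add to h.py:
```python
def delta(p,az=None):
    s=bot.sense();R=s['ee_rot'];d=R.T@(np.array(p,float)-s['position'])
    y=np.degrees(np.arctan2(R[1,1],R[0,1]));tilt=R[:,2]
    print('d',d.round(1),'yaz',y.round(2),'rz',None if az is None else round(-(az-y+180)%360-180,2),'zaxis',tilt.round(4),'q',s['joint_pos'].round(0))
```

Run:
```python
from h import *
delta((512.5,260.5,150),65.5)
f=lambda x,y,ox,oy:((x+.5)/4-.5+ox,(y+.5)/4-.5+oy)
for z in(130,125,115):
  for n,a,b,o in(('top',(357,170),(70,223),(440,280)),('scene',(250,42),(112,308),(105,290)),('top',(185,55),(235,347),(440,280)),('scene',(45,128),(318,217),(105,290))):
    d=atz(n,f(*a,*o),z)-atz(n,f(*b,*o),z);print(z,n,np.degrees(np.arctan2(d[1],d[0])),np.linalg.norm(d))
```

```text
d [-358.7 -200.    88.8] yaz 65.55 rz 0.05 zaxis [-6.0e-04 -1.6e-03 -1.0e+00] q [-69.  36.   2.  87.  -2.  57.  -1.]
130 top -80.50594521352485 132.13387299322778
130 scene 98.33262088603341 131.20714458223898
130 top 6.836791956819916 132.39214522590396
130 scene -171.13879523574806 135.05757229087106
125 top -80.50594521352483 132.79406196947787
125 scene 98.33262088603344 131.94378882429223
125 top 6.8367919568199005 133.05362462433743
125 scene -171.13879523574806 135.81583422310453
115 top -80.50594521352485 134.11443992197803
115 scene 98.33262088603344 133.41707730839875
115 top 6.836791956819919 134.3765834212043
115 scene -171.13879523574806 137.33235808757138
```

The manual's scale: shifts go in shares of 750 mm and turns go in shares of 60 degrees. Converting my numbers, -350 mm is -0.4667, -315 mm is -0.42.

Emit:
send_path(
  offsets=[
    [-0.06,-0.0333,0.0133,0,0,0,1],
    [-0.12,-0.0667,0.0293,0,0,0,1],
    [-0.18,-0.1,0.044,0,0,0,1],
    [-0.24,-0.1333,0.0587,0,0,0,0.6],
    [-0.3,-0.1667,0.0733,0,0,0,0.6],
    [-0.36,-0.2,0.088,0,0,0,0.6],
    [-0.42,-0.2333,0.104,0,0,0,0.6],
    [-0.4667,-0.26,0.1147,0,0,0,0.6],
  ],
)

```text
clock: 0.9
position: [502.0, 275.3, 154.6]
ee_rot: [[-0.91, 0.414, -0.001], [0.414, 0.91, -0.0], [0.0, -0.0, -1.0]]
ft_force: [0.9, 0.0, -0.5]
grip_width: 0.6
gripper_force: 0.0
```

Emit:
send_path(
  offsets=[
    [-0.0116,-0.0067,0.0037,0,0,0,0.6],
    [-0.0116,-0.0067,0.0037,0,0,0,0.6],
    [-0.0116,-0.0067,0.0037,0,0,0,0.6],
    [-0.0116,-0.0067,0.0037,0,0,0,0.6],
    [-0.0116,-0.0067,0.0037,0,0,0,0.6],
  ],
)

```text
clock: 1.4
position: [506.1, 271.0, 152.8]
ee_rot: [[-0.912, 0.411, -0.0], [0.411, 0.912, 0.001], [0.001, 0.001, -1.0]]
ft_force: [-0.4, 0.5, 0.4]
grip_width: 0.601
gripper_force: 0.0
```

Run:
```python
from h import *
delta((512.5,260.5,150),65.5)
a=crop(0,optics.get_image('top'),140,240,130,100,6);b=crop(0,optics.get_image('scene'),270,80,130,100,6)
A=np.vstack([a,b]);A=cv2.resize(A,(390,600));
A=np.hstack([cv2.resize(a,(400,308)),cv2.resize(b,(400,308))]);cv2.imwrite('pics/g1.png',A)
```

```text
d [-10.1  -7.    2.8] yaz 65.73 rz 0.23 zaxis [-1.0e-04  1.1e-03 -1.0e+00] q [-31.  36.   0. 104.  -1.  40.  35.]
```

View pics/g1.png

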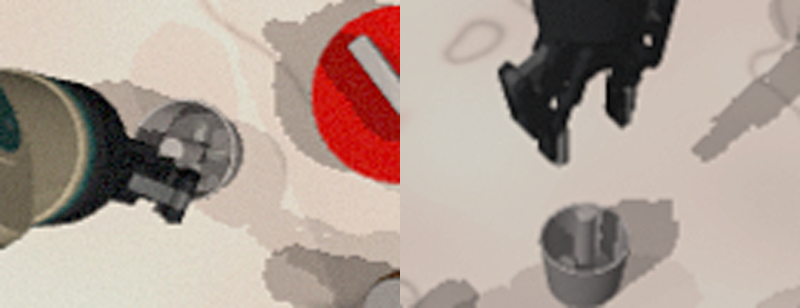

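The hand is over the cup, still about 10 mm short (tip at crop (560,160), knob at (588,210)). I correct and come down.

Scaled: 40 mm is 0.0533, 20 mm is 0.0267.

Emit:
send_path(
  offsets=[
    [-0.0133,-0.0093,0.0267,0,0,0,0.5],
    [-0.0133,-0.0093,0.0533,0,0,0,0.5],
    [-0.0133,-0.0093,0.0533,0,0,0,0.5],
    [-0.0133,-0.0093,0.0533,0,0,0,0.5],
    [-0.0133,-0.0093,0.0533,0,0,0,0.5],
  ],
)

```text
clock: 2.0
position: [513.7, 259.3, 113.5]
ee_rot: [[-0.911, 0.413, 0.001], [0.413, 0.911, 0.001], [-0.001, 0.001, -1.0]]
ft_force: [-0.4, 0.1, 0.7]
grip_width: 0.502
gripper_force: 0.0
```

Run:
```python
from h import *
delta((512.5,260.5,66),65.5);print(bot.sense()['dq'].round(1))
```

```text
d [ 1.6  0.5 47.5] yaz 65.59 rz 0.09 zaxis [ 0.0013  0.001  -1.    ] q [-30.  39.   0. 106.  -0.  35.  36.]
[ 0.1 -0.3 -0.1  0.  -0.  -0.1  0.1]
```

Scaled: 47 mm is 0.0627, 25 mm is 0.0333.

Emit:
send_path(
  offsets=[
    [0.0013,0,0.0333,0,0,0,0.5],
    [0.0013,0,0.0627,0,0,0,0.5],
    [0.0013,0,0.0627,0,0,0,0.5],
    [0.0013,0,0.0627,0,0,0,0.4],
    [0.0013,0,0.0627,0,0,0,0.0],
    [0.0013,0,0.0627,0,0,0,0],
    [0.0013,0,0.0627,0,0,0,0],
    [0.0013,0,0.0627,0,0,0,0],
  ],
  force=60,
)

```text
clock: 2.8
position: [513.6, 259.7, 66.9]
ee_rot: [[-0.91, 0.414, 0.003], [0.414, 0.91, 0.002], [-0.002, 0.003, -1.0]]
ft_force: [0.9, 0.4, 6.8]
grip_width: 0.164
gripper_force: 59.0
```

Emit:
send_path(
  offsets=[
    [0,0,0,0,0,0,0],
    [0,0,0,0,0,0,0],
    [0,0,0,0,0,0,0],
  ],
  force=60,
)

```text
clock: 3.1
position: [513.6, 259.7, 67.0]
ee_rot: [[-0.91, 0.414, 0.003], [0.414, 0.91, 0.002], [-0.002, 0.003, -1.0]]
ft_force: [0.8, 0.8, 6.8]
grip_width: 0.163
gripper_force: 59.0
```

Run:
```python
from h import *
delta((512.5,260.5,66),65.5)
a=crop(0,optics.get_image('top'),140,240,130,100,6);b=crop(0,optics.get_image('scene'),270,80,130,100,6)
cv2.imwrite('pics/g2.png',np.hstack([cv2.resize(a,(400,308)),cv2.resize(b,(400,308))]))
```

```text
d [1.3 0.3 1. ] yaz 65.55 rz 0.05 zaxis [ 0.0027  0.0018 -1.    ] q [-30.  44.   0. 107.  -0.  29.  36.]
```

View pics/g2.png

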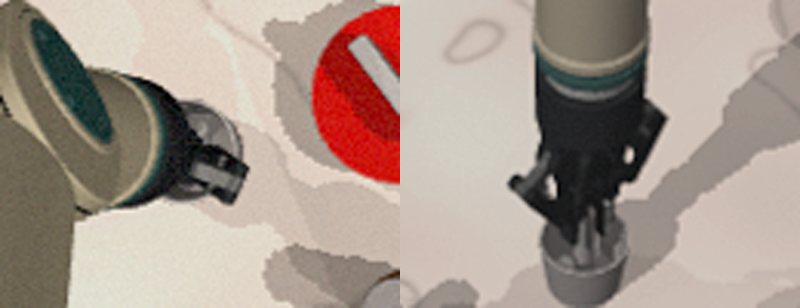

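Gripped on the knob (opening 0.164 ≈ 14–16 mm), fingers just above the rim. Lift.

Scaled: -165 mm is -0.22, -130 mm is -0.1733.

Emit:
send_path(
  offsets=[
    [0,0,-0.02,0,0,0,0],
    [0,0,-0.0533,0,0,0,0],
    [0,0,-0.0933,0,0,0,0],
    [0,0,-0.1333,0,0,0,0],
    [0,0,-0.1733,0,0,0,0],
    [0,0,-0.2067,0,0,0,0],
    [0,0,-0.22,0,0,0,0],
    [0,0,-0.22,0,0,0,0],
  ],
  force=60,
)

```text
clock: 4.0
position: [512.9, 259.0, 232.1]
ee_rot: [[-0.91, 0.414, 0.002], [0.414, 0.91, 0.001], [-0.002, 0.002, -1.0]]
ft_force: [0.4, -0.6, -2.6]
grip_width: 0.16
gripper_force: 58.9
```

Run:
```python
from h import *
delta((425.7,-299,232),65.5)
```

```text
d [-151.7 -544.    -0.9] yaz 65.54 rz 0.04 zaxis [ 0.0024  0.0013 -1.    ] q [-30.  30.   1. 100.  -0.  50.  36.]
```

Scaled: -270 mm is -0.36, -232 mm is -0.3093.

Emit:
send_path(
  offsets=[
    [-0.0053,-0.02,0,0,0,0,0],
    [-0.0173,-0.06,0,0,0,0,0],
    [-0.0307,-0.1093,0,0,0,0,0],
    [-0.044,-0.16,0,0,0,0,0],
    [-0.0587,-0.2093,0,0,0,0,0],
    [-0.072,-0.26,0,0,0,0,0],
    [-0.0867,-0.3093,0,0,0,0,0],
    [-0.1,-0.36,0,0,0,0,0],
  ],
  force=60,
)

```text
clock: 4.8
position: [466.6, -20.6, 229.0]
ee_rot: [[-0.91, 0.415, -0.004], [0.415, 0.91, -0.001], [0.003, -0.002, -1.0]]
ft_force: [0.2, -0.3, -2.0]
grip_width: 0.162
gripper_force: 58.9
```

Emit:
send_path(
  offsets=[
    [-0.0133,-0.0493,0,0,0,0,0],
    [-0.028,-0.1,0,0,0,0,0],
    [-0.0413,-0.1493,0,0,0,0,0],
    [-0.056,-0.2,0,0,0,0,0],
    [-0.0693,-0.2493,0,0,0,0,0],
    [-0.0827,-0.3,0,0,0,0,0],
    [-0.0933,-0.3333,0,0,0,0,0],
    [-0.0973,-0.3493,0,0,0,0,0],
  ],
  force=60,
)

```text
clock: 5.6
position: [423.8, -289.7, 229.0]
ee_rot: [[-0.908, 0.419, -0.004], [0.419, 0.908, 0.0], [0.003, -0.001, -1.0]]
ft_force: [-0.4, 1.0, -1.9]
grip_width: 0.163
gripper_force: 58.9
```

Run:
```python
from h import *
delta((425.7,-299,232),65.5)
```

```text
d [-5.6 -7.7 -3. ] yaz 65.25 rz -0.25 zaxis [-3.7e-03  2.0e-04 -1.0e+00] q [ 29.  26.   4. 109.  -2.  45.  99.]
```

Scaled: 20 mm is 0.0267, 10 mm is 0.0133, -0.3 degrees is -0.005.

Emit:
send_path(
  offsets=[
    [-0.0075,-0.0103,0,0,0,-0.005,0],
    [-0.0075,-0.0103,0.0133,0,0,-0.005,0],
    [-0.0075,-0.0103,0.0267,0,0,-0.005,0],
    [-0.0075,-0.0103,0.0267,0,0,-0.005,0],
    [-0.0075,-0.0103,0.0267,0,0,-0.005,0],
  ],
  force=60,
)

```text
clock: 6.1
position: [428.9, -294.6, 209.9]
ee_rot: [[-0.913, 0.407, -0.001], [0.407, 0.913, 0.001], [0.002, 0.001, -1.0]]
ft_force: [-0.1, -0.0, -1.4]
grip_width: 0.162
gripper_force: 58.9
```

Run:
```python
from h import *
delta((425.7,-299,114),65.5)
a=crop(0,optics.get_image('top'),430,260,130,100,6);b=crop(0,optics.get_image('scene'),90,250,130,100,6)
cv2.imwrite('pics/g3.png',np.hstack([cv2.resize(a,(400,308)),cv2.resize(b,(400,308))]))
```

```text
d [ 0.9 -5.4 95.9] yaz 65.96 rz 0.46 zaxis [-0.0013  0.0013 -1.    ] q [ 29.  28.   3. 109.  -2.  43. 100.]
```

View pics/g3.png

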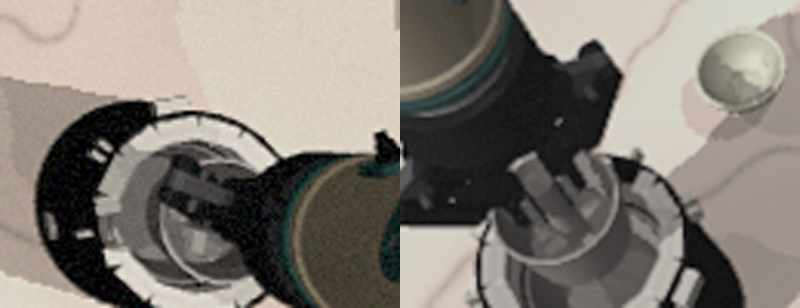

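The cup hangs just above the collar, roughly centred in the opening. I correct the 5 mm left over and lower it.

Scaled: 60 mm is 0.08, 55 mm is 0.0733, 0.4 degrees is 0.0067.

Emit:
send_path(
  offsets=[
    [0.0013,-0.0072,0,0,0,0.0067,0],
    [0.0013,-0.0072,0.0067,0,0,0.0067,0],
    [0.0013,-0.0072,0.0267,0,0,0.0067,0],
    [0.0013,-0.0072,0.0533,0,0,0.0067,0],
    [0.0013,-0.0072,0.0733,0,0,0.0067,0],
    [0.0013,-0.0072,0.08,0,0,0.0067,0],
    [0.0013,-0.0072,0.08,0,0,0.0067,0],
  ],
  force=60,
)

```text
clock: 6.9
position: [425.3, -300.5, 149.9]
ee_rot: [[-0.909, 0.416, -0.001], [0.416, 0.909, 0.001], [0.001, 0.0, -1.0]]
ft_force: [-0.7, -0.1, -1.0]
grip_width: 0.158
gripper_force: 58.9
```

Run:
```python
from h import *
delta((425.7,-299,112),65.5)
```

```text
d [ 0.2  1.5 37.9] yaz 65.43 rz -0.07 zaxis [-1.3e-03  7.0e-04 -1.0e+00] q [ 30.  33.   3. 113.  -3.  35. 100.]
```

Scaled: 38 mm is 0.0507, 37 mm is 0.0493.

Emit:
send_path(
  offsets=[
    [0,0.0013,0.0107,0,0,0,0],
    [0,0.0013,0.0213,0,0,0,0],
    [0,0.0013,0.032,0,0,0,0],
    [0,0.0013,0.04,0,0,0,0],
    [0,0.0013,0.0453,0,0,0,0],
    [0,0.0013,0.0493,0,0,0,0],
    [0,0.0013,0.0507,0,0,0,0],
    [0,0.0013,0.0507,0,0,0,0],
  ],
  force=60,
)

```text
clock: 7.7
position: [426.1, -299.7, 112.4]
ee_rot: [[-0.91, 0.416, -0.0], [0.416, 0.91, 0.0], [0.0, 0.0, -1.0]]
ft_force: [-0.2, 0.4, -1.6]
grip_width: 0.166
gripper_force: 58.9
```

Run:
```python
from h import *
delta((425.7,-299,111),65.5)
```

```text
d [0.7 0.4 1.4] yaz 65.44 rz -0.06 zaxis [-1.e-04  0.e+00 -1.e+00] q [ 30.  36.   2. 114.  -3.  30. 100.]
```

Scaled: 2 mm is 0.0027, 1 mm is 0.0013.

Emit:
send_path(
  offsets=[
    [0,0,0.0013,0,0,0,0],
    [0,0,0.0027,0,0,0,0],
    [0,0,0.0027,0,0,0,0],
    [0,0,0.0027,0,0,0,0],
  ],
  force=60,
)

```text
clock: 8.1
position: [426.4, -299.6, 110.9]
ee_rot: [[-0.91, 0.415, 0.001], [0.415, 0.91, -0.0], [-0.001, 0.0, -1.0]]
ft_force: [0.5, 1.4, 3.8]
grip_width: 0.161
gripper_force: 59.4
```

Contact at the expected height. I release with a small opening and retreat.

Scaled: -90 mm is -0.12, -80 mm is -0.1067.

Emit:
send_path(
  offsets=[
    [0,0,0,0,0,0,0.38],
    [0,0,0,0,0,0,0.38],
    [0,0,0,0,0,0,0.38],
    [0,0,-0.0067,0,0,0,0.38],
    [0,0,-0.0267,0,0,0,0.38],
    [0,0,-0.06,0,0,0,0.38],
    [0,0,-0.1067,0,0,0,0.38],
    [0,0,-0.12,0,0,0,0.38],
  ],
  force=60,
)

```text
clock: 8.9
position: [427.7, -300.8, 203.8]
ee_rot: [[-0.909, 0.416, 0.005], [0.416, 0.909, -0.003], [-0.006, -0.001, -1.0]]
ft_force: [0.8, -0.1, 0.2]
grip_width: 0.382
gripper_force: 0.0
```

Run:
```python
from h import *
delta((600.2,-32.3,160),88.4)
```

```text
d [-45.  316.   43.8] yaz 65.44 rz -22.96 zaxis [ 0.0048 -0.0031 -1.    ] q [ 30.  28.   3. 110.  -2.  42. 100.]
```

Scaled: 313 mm is 0.4173, 290 mm is 0.3867, -23 degrees is -0.3833.

Emit:
send_path(
  offsets=[
    [-0.008,0.0533,0,0,0,-0.05,0.38],
    [-0.016,0.1093,0.0067,0,0,-0.1,0.6],
    [-0.024,0.1667,0.0133,0,0,-0.15,0.8],
    [-0.032,0.224,0.024,0,0,-0.2,0.8],
    [-0.04,0.28,0.0347,0,0,-0.25,0.8],
    [-0.048,0.3373,0.0453,0,0,-0.3,0.8],
    [-0.0547,0.3867,0.0533,0,0,-0.35,0.8],
    [-0.06,0.4173,0.0587,0,0,-0.3833,0.8],
  ],
  force=60,
)

```text
clock: 9.7
position: [598.0, -29.6, 155.7]
ee_rot: [[-1.0, 0.021, -0.0], [0.021, 1.0, 0.002], [0.0, 0.002, -1.0]]
ft_force: [-0.2, 0.3, -0.5]
grip_width: 0.803
gripper_force: 0.0
```

Emit:
send_path(
  offsets=[
    [0,0.0027,0,0,0,0,0.8],
    [0,0.0027,0,0,0,0,0.8],
    [0,0.0027,0,0,0,0,0.8],
    [0,0.0027,0,0,0,0,0.8],
  ],
)

```text
clock: 10.1
position: [596.6, -33.5, 156.7]
ee_rot: [[-1.0, 0.03, -0.0], [0.03, 1.0, -0.001], [0.0, -0.001, -1.0]]
ft_force: [-0.6, -0.4, 0.0]
grip_width: 0.802
gripper_force: 0.0
```

Run:
```python
from h import *
delta((600.2,-32.3,90),88.4)
a=crop(0,optics.get_image('top'),440,280,100,77,4);b=crop(0,optics.get_image('scene'),105,290,100,77,4)
A=np.vstack([np.hstack([a,b]),np.hstack([crop(0,optics.get_image('top'),290,200,100,73,4),crop(0,optics.get_image('scene'),260,215,100,73,4)])])
print(A.shape);cv2.imwrite('pics/g4.png',A)
```

```text
d [-3.6  1.4 66.7] yaz 88.29 rz -0.11 zaxis [-4.e-04 -1.e-03 -1.e+00] q [  2.  37.  -2. 100.   2.  43.  87.]
(600, 800, 3)
```

View pics/g4.png

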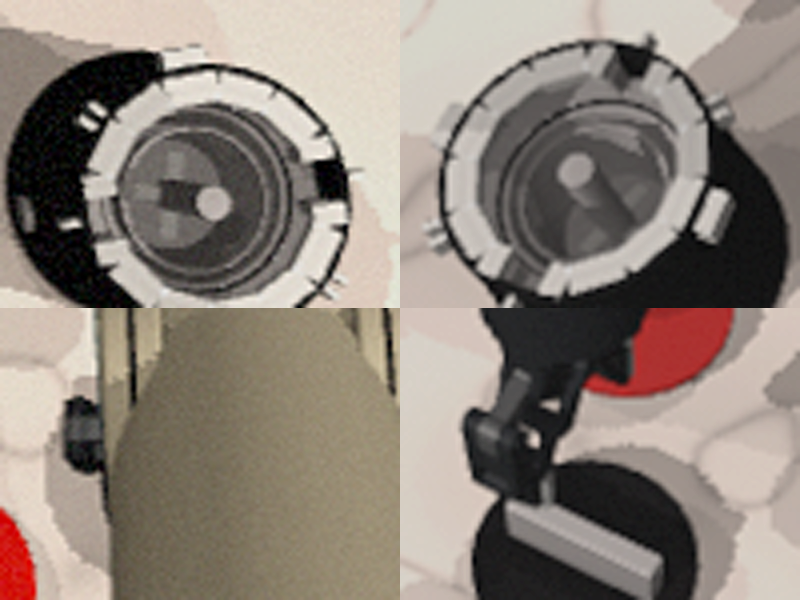

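Cup nested: knob at the collar's centre in both crops (213,203) and (574,168), the rim well down in the well. Now down onto the lid's bar.

Scaled: 90 mm is 0.12, 85 mm is 0.1133.

Emit:
send_path(
  offsets=[
    [-0.0048,0.0016,0.02,0,0,0,0.8],
    [-0.0048,0.0016,0.0533,0,0,0,0.8],
    [-0.0048,0.0016,0.0867,0,0,0,0.8],
    [-0.0048,0.0016,0.1133,0,0,0,0.7],
    [-0.0048,0.0016,0.12,0,0,0,0.6],
    [-0.0048,0.0016,0.12,0,0,0,0.6],
    [-0.0048,0.0016,0.12,0,0,0,0.6],
  ],
)

```text
clock: 11.0
position: [601.4, -30.5, 66.9]
ee_rot: [[-1.0, 0.027, 0.001], [0.027, 1.0, 0.0], [-0.001, 0.0, -1.0]]
ft_force: [1.6, 0.0, 0.8]
grip_width: 0.6
gripper_force: 0.0
```

Run:
```python
from h import *
delta((600.2,-32.3,38),88.4)
```

```text
d [ 1.2 -1.8 28.9] yaz 88.45 rz 0.05 zaxis [ 0.0011  0.     -1.    ] q [  1.  45.  -2. 102.   2.  33.  86.]
```

Scaled: 28 mm is 0.0373, 20 mm is 0.0267.

Emit:
send_path(
  offsets=[
    [0.0016,-0.0024,0.0133,0,0,0,0.6],
    [0.0016,-0.0024,0.0267,0,0,0,0.6],
    [0.0016,-0.0024,0.0373,0,0,0,0.6],
    [0.0016,-0.0024,0.0373,0,0,0,0.5],
    [0.0016,-0.0024,0.0373,0,0,0,0],
    [0.0016,-0.0024,0.0373,0,0,0,0],
    [0.0016,-0.0024,0.0373,0,0,0,0],
    [0.0016,-0.0024,0.0373,0,0,0,0],
  ],
  force=80,
)

```text
clock: 11.8
position: [599.9, -32.3, 38.9]
ee_rot: [[-1.0, 0.027, 0.001], [0.027, 1.0, 0.0], [-0.001, 0.0, -1.0]]
ft_force: [-0.3, -0.3, 2.3]
grip_width: 0.149
gripper_force: 78.5
```

Emit:
send_path(
  offsets=[
    [0,0,0,0,0,0,0],
    [0,0,0,0,0,0,0],
    [0,0,0,0,0,0,0],
  ],
  force=80,
)

```text
clock: 12.1
position: [599.9, -32.3, 38.9]
ee_rot: [[-1.0, 0.027, 0.001], [0.027, 1.0, 0.0], [-0.001, 0.0, -1.0]]
ft_force: [-0.7, -0.5, 5.1]
grip_width: 0.15
gripper_force: 78.8
```

Run:
```python
from h import *
delta((600.2,-32.3,39),88.4)
```

```text
d [-0.3  0.  -0.1] yaz 88.44 rz 0.04 zaxis [ 7.e-04  0.e+00 -1.e+00] q [  2.  48.  -2. 103.   3.  29.  86.]
```

Bar gripped (0.15 ≈ 14 mm, as expected). Lift.

Scaled: -165 mm is -0.22, -155 mm is -0.2067.

Emit:
send_path(
  offsets=[
    [0,0,-0.0133,0,0,0,0],
    [0,0,-0.04,0,0,0,0],
    [0,0,-0.08,0,0,0,0],
    [0,0,-0.1267,0,0,0,0],
    [0,0,-0.1733,0,0,0,0],
    [0,0,-0.2067,0,0,0,0],
    [0,0,-0.22,0,0,0,0],
    [0,0,-0.22,0,0,0,0],
  ],
  force=80,
)

```text
clock: 12.9
position: [600.1, -32.4, 204.7]
ee_rot: [[-1.0, 0.027, 0.002], [0.027, 1.0, -0.0], [-0.002, -0.0, -1.0]]
ft_force: [-0.6, -0.8, -1.7]
grip_width: 0.144
gripper_force: 78.1
```

Run:
```python
from h import *
delta((426.2,-299.4,205),9.2)
a=crop(0,optics.get_image('scene'),230,100,200,150,4);cv2.imwrite('pics/g5.png',a)
print(bot.sense()['position'],proj('scene',bot.sense()['position']))
```

```text
d [ 166.5 -271.7   -0.7] yaz 88.45 rz 79.25 zaxis [ 2.2e-03 -1.0e-04 -1.0e+00] q [ 2. 34. -2. 97.  2. 49. 87.]
[599.08399638 -32.2759002  203.16316612] [302.40291236 232.88616673]
```

View pics/g5.png

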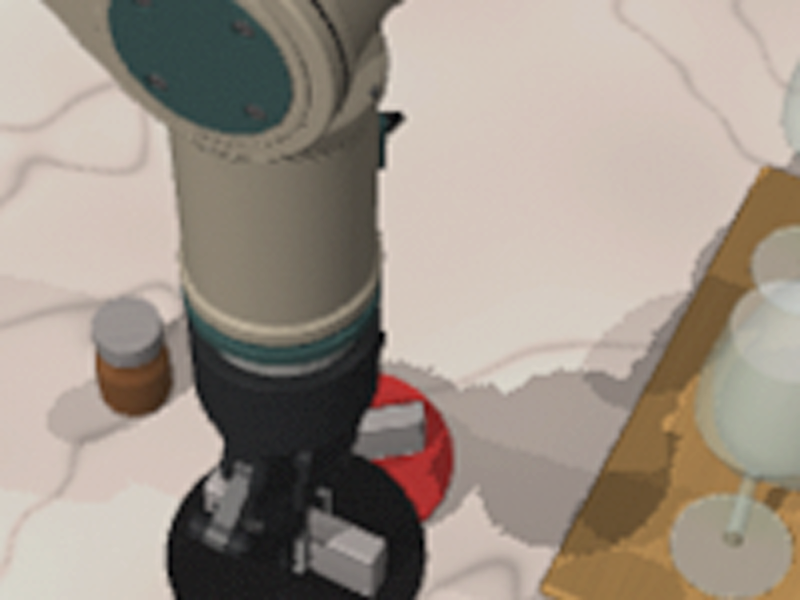

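The lid hangs level in the grip (flange spanning about (168..425, 545) in the crop). Now over to the grinder, turning clockwise 79°.

Scaled: -205 mm is -0.2733, -180 mm is -0.24, 58 degrees is 0.9667.

Emit:
send_path(
  offsets=[
    [0.0107,-0.016,0,0,0,0.0667,0],
    [0.0293,-0.048,0,0,0,0.1667,0],
    [0.0533,-0.0853,0,0,0,0.3,0],
    [0.076,-0.124,0,0,0,0.4333,0],
    [0.1,-0.1627,0,0,0,0.5667,0],
    [0.1227,-0.2,0,0,0,0.7,0],
    [0.1467,-0.24,0,0,0,0.8333,0],
    [0.1667,-0.2733,0,0,0,0.9667,0],
  ],
  force=80,
)

```text
clock: 13.75
position: [466.4, -235.0, 201.6]
ee_rot: [[-0.501, 0.866, -0.004], [0.866, 0.501, 0.001], [0.003, -0.003, -1.0]]
ft_force: [0.1, -1.5, -2.2]
grip_width: 0.148
gripper_force: 78.1
```

Run:
```python
from h import *
delta((426.2,-299.4,205),9.2)
```

```text
d [-35.6 -67.   -3.3] yaz 30.05 rz 20.85 zaxis [-4.2e-03  7.0e-04 -1.0e+00] q [ 14.  29.  14. 110. -10.  42.  64.]
```

Scaled: -67 mm is -0.0893, -60 mm is -0.08, 21 degrees is 0.35.

Emit:
send_path(
  offsets=[
    [-0.016,-0.0293,-0.004,0,0,0.1,0],
    [-0.0307,-0.0587,-0.004,0,0,0.2167,0],
    [-0.0413,-0.08,-0.004,0,0,0.3,0],
    [-0.0475,-0.0893,-0.004,0,0,0.35,0],
    [-0.0475,-0.0893,-0.004,0,0,0.35,0],
    [-0.0475,-0.0893,-0.004,0,0,0.35,0],
  ],
  force=80,
)

```text
clock: 14.35
position: [429.6, -297.3, 205.6]
ee_rot: [[-0.167, 0.986, -0.001], [0.986, 0.167, 0.001], [0.002, -0.001, -1.0]]
ft_force: [0.1, 0.7, -2.0]
grip_width: 0.144
gripper_force: 78.1
```

Run:
```python
from h import *
delta((426.2,-299.4,205),9.2)
```

```text
d [-1.5 -3.7  0.6] yaz 9.59 rz 0.39 zaxis [-0.0012  0.0014 -1.    ] q [ 18.  29.  20. 110. -14.  43.  55.]
```

Scaled: 28 mm is 0.0373, 20 mm is 0.0267, 0.4 degrees is 0.0067.

Emit:
send_path(
  offsets=[
    [-0.002,-0.0049,0.0133,0,0,0.0067,0],
    [-0.002,-0.0049,0.0267,0,0,0.0067,0],
    [-0.002,-0.0049,0.0373,0,0,0.0067,0],
    [-0.002,-0.0049,0.0373,0,0,0.0067,0],
    [-0.002,-0.0049,0.0373,0,0,0.0067,0],
    [-0.002,-0.0049,0.0373,0,0,0.0067,0],
  ],
  force=80,
)

```text
clock: 14.95
position: [426.1, -300.7, 178.6]
ee_rot: [[-0.157, 0.988, 0.0], [0.988, 0.157, -0.0], [-0.0, 0.0, -1.0]]
ft_force: [0.3, -0.4, -1.0]
grip_width: 0.152
gripper_force: 78.1
```

Run:
```python
from h import *
delta((426.2,-299.4,150),9.2)
```

```text
d [ 1.3  0.3 28.6] yaz 9.05 rz -0.15 zaxis [ 4.e-04 -3.e-04 -1.e+00] q [ 20.  31.  19. 111. -15.  39.  57.]
```

Scaled: 14 mm is 0.0187, 12 mm is 0.016.

Emit:
send_path(
  offsets=[
    [0.0013,0,0.0067,0,0,0,0],
    [0.0013,0,0.012,0,0,0,0],
    [0.0013,0,0.016,0,0,0,0],
    [0.0013,0,0.0187,0,0,0,0],
    [0.0013,0,0.0187,0,0,0,0],
  ],
  force=80,
)

```text
clock: 15.45
position: [425.6, -299.5, 164.1]
ee_rot: [[-0.157, 0.988, -0.001], [0.988, 0.157, 0.0], [0.0, -0.0, -1.0]]
ft_force: [0.7, 0.2, -1.8]
grip_width: 0.154
gripper_force: 78.1
```

Emit:
send_path(
  offsets=[
    [0,0,0.0027,0,0,0,0],
    [0,0,0.0053,0,0,0,0],
    [0,0,0.0067,0,0,0,0],
    [0,0,0.0067,0,0,0,0],
  ],
  force=80,
)

```text
clock: 15.85
position: [425.7, -299.5, 159.3]
ee_rot: [[-0.157, 0.988, -0.0], [0.988, 0.157, 0.0], [0.0, -0.0, -1.0]]
ft_force: [0.3, 0.2, -1.3]
grip_width: 0.151
gripper_force: 78.1
```

Below the lip top (169) without contact: the lugs are in the slots. On down.

Scaled: 8 mm is 0.0107, 6 mm is 0.008.

Emit:
send_path(
  offsets=[
    [0,0,0.0027,0,0,0,0],
    [0,0,0.0053,0,0,0,0],
    [0,0,0.008,0,0,0,0],
    [0,0,0.0107,0,0,0,0],
    [0,0,0.0107,0,0,0,0],
  ],
  force=80,
)

```text
clock: 16.35
position: [425.6, -299.4, 151.1]
ee_rot: [[-0.157, 0.988, -0.001], [0.988, 0.157, 0.0], [0.0, -0.001, -1.0]]
ft_force: [0.0, 0.1, -1.9]
grip_width: 0.15
gripper_force: 78.1
```

Emit:
send_path(
  offsets=[
    [0,0,0.0013,0,0,0,0],
    [0,0,0.0027,0,0,0,0],
    [0,0,0.004,0,0,0,0],
    [0,0,0.004,0,0,0,0],
  ],
  force=80,
)

```text
clock: 16.75
position: [425.8, -299.6, 148.9]
ee_rot: [[-0.157, 0.988, 0.0], [0.988, 0.157, 0.0], [0.0, 0.0, -1.0]]
ft_force: [-1.0, 0.9, 3.2]
grip_width: 0.15
gripper_force: 78.7
```

```bash
python3 -c "
from h import *
print(bot.sense()['torque']);delta((426.2,-299.4,149),9.2)"
```

```text
[0.14292989 0.21978442 0.01940173]
d [ 0.1  0.4 -0.1] yaz 9.04 rz -0.16 zaxis [ 3.e-04  1.e-04 -1.e+00] q [ 21.  34.  17. 113. -17.  35.  58.]
```

Seated (TCP 148.9 as computed, 3 N support). Turning clockwise.

Scaled: 20 degrees is 0.3333.

Emit:
send_path(
  offsets=[
    [0,0,0,0,0,0.0333,0],
    [0,0,0,0,0,0.0833,0],
    [0,0,0,0,0,0.1333,0],
    [0,0,0,0,0,0.1833,0],
    [0,0,0,0,0,0.2333,0],
    [0,0,0,0,0,0.2833,0],
    [0,0,0,0,0,0.3333,0],
    [0,0,0,0,0,0.3333,0],
  ],
  force=110,
)

```text
clock: 17.55
position: [425.2, -299.9, 148.9]
ee_rot: [[0.192, 0.981, -0.001], [0.981, -0.192, -0.0], [-0.001, -0.001, -1.0]]
ft_force: [-3.4, 0.6, 6.0]
grip_width: 0.141
gripper_force: 108.2
```

```bash
python3 -c "
from h import *
print(bot.sense()['torque']);delta((425.8,-299.6,149),-37.5)"
```

```text
[0.04854522 0.55362735 0.09853054]
d [ 0.4  0.6 -0.1] yaz -11.08 rz 26.42 zaxis [-7.e-04 -4.e-04 -1.e+00] q [ 17.  35.  23. 113. -22.  36.  43.]
```

Scaled: 25 degrees is 0.4167.

Emit:
send_path(
  offsets=[
    [0,0,0,0,0,0.0667,0],
    [0,0,0,0,0,0.1333,0],
    [0,0,0,0,0,0.2,0],
    [0,0,0,0,0,0.2667,0],
    [0,0,0,0,0,0.3333,0],
    [0,0,0,0,0,0.3833,0],
    [0,0,0,0,0,0.4167,0],
    [0,0,0,0,0,0.4167,0],
  ],
  force=110,
)

```text
clock: 18.35
position: [424.4, -299.2, 149.0]
ee_rot: [[0.588, 0.809, -0.002], [0.809, -0.588, 0.001], [-0.0, -0.002, -1.0]]
ft_force: [-3.6, 1.6, 8.4]
grip_width: 0.145
gripper_force: 108.7
```

```bash
python3 -c "
from h import *
print(bot.sense()['torque']);delta((425.8,-299.6,149),-37.5)"
```

```text
[0.32097661 0.9119657  0.27284268]
d [ 0.5  1.4 -0.1] yaz -36.02 rz 1.48 zaxis [-0.002   0.0011 -1.    ] q [ 12.  36.  30. 113. -29.  38.  25.]
```

Scaled: 1 mm is 0.0013, 0.4 mm is 0.0005, 1.3 degrees is 0.0217.

Emit:
send_path(
  offsets=[
    [0.0005,0.0013,0,0,0,0.0217,0],
    [0.0005,0.0013,0,0,0,0.0217,0],
    [0.0005,0.0013,0,0,0,0.0217,0],
    [0.0005,0.0013,0,0,0,0.0217,0],
    [0.0005,0.0013,0,0,0,0.0217,0],
    [0.0005,0.0013,0,0,0,0.0217,0],
  ],
  force=110,
)

```text
clock: 18.95
position: [424.8, -299.1, 148.9]
ee_rot: [[0.606, 0.796, -0.003], [0.796, -0.606, 0.002], [0.0, -0.004, -1.0]]
ft_force: [-6.4, 2.5, 9.9]
grip_width: 0.146
gripper_force: 109.0
```

Run:
```python
from h import *
print(bot.sense()['torque'],bot.sense()['ft_force']);delta((425.8,-299.6,149),-37.5)
a=crop(0,optics.get_image('top'),430,260,130,130,4);b=crop(0,optics.get_image('scene'),80,250,130,130,4)
cv2.imwrite('pics/g6.png',cv2.resize(np.hstack([a,b]),(800,400)))
```

```text
[0.50156126 1.1255472  0.40685594] [-6.40200042  2.47294069  9.92689946]
d [ 0.2  1.1 -0.1] yaz -37.28 rz 0.22 zaxis [-0.0029  0.0023 -1.    ] q [ 12.  36.  31. 113. -29.  38.  24.]
```

View pics/g6.png

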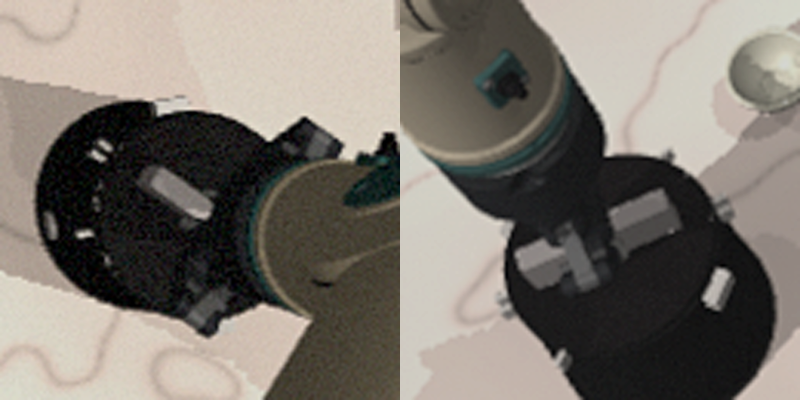

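The lid is seated, with the bar pointing at the rib pairs (left pair (100,150) in the top crop, right pair (725,208) in the scene crop). The turn is about 46°, under a steady grip, so I hand it in.

```bash
python3 -c "
from cell import bot
print(bot.sign_off())"
```

```text
the job is handed in; nothing more can be done
None
```

I handed the job in at about 19 s: the cup is nested and released, and the lid is seated and turned about 46° clockwise to the pulse ribs, where the gripper still holds it. The interface gave no verdict.

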